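# Bolt one leaf, try the cover, hold the plate chest open

### The arm

A 6-joint arm with a two-finger parallel gripper is mounted at the origin on the work surface. World frame = base frame: x ahead of the robot, y to its left, z up, the work surface at z = 0. Lengths are in m, angles in rad, forces in N, time in s.
With the tool pointing down it reaches from about 0.3 to 1 m from the base axis. Payload 5.1 kg.
Tool frame: the origin (TCP) lies on the mounting face of the last link; the fingertips stand 190 mm ahead of it and the grasp point (between the pads) lies 171 mm ahead of it; z points along the fingers, y is the line along which they close (so a half turn about z gives the same grasp; the last joint's range is limited). The gripper opens to 95 mm and grips with 3 to 60 N. Pads are 20 mm wide; open, the fingers measure 119 mm over their backs; the gripper's body (75 mm by 180 mm) begins 59 mm behind the grasp point.
Start: joints at [-0.083, 0.124, 1.65, -0, 1.367, -0.083], TCP at [0.65, -0, 0.405] pointing down, gripper open.
Joint ranges: [-2.61, 2.61], [-1.02, 2.33], [0.03, 2.71], [-1.35, 4.49], [0.32, 2.68], [-2.91, 2.91]. Speed limits (rad/s): [2.57, 2.57, 3.14, 3.14, 3.14, 3.14].

### API

Orientations are given as a unit quaternion [x, y, z, w].
In Python, from rig import ctrl, cams gives the robot as it stands.
- The arm moves only by the tool servo_tool, never from a script. Its arguments are lists of equal length, an entry for each row: "gripper": the opening, from 0 (shut) to 1 (fully open); "linear": the shift along the tool's x, y, z in cm, a list of three; "roll": the turn about the tool's z in rad. A call has exactly 8 rows; each row shifts and turns the commanded pose from where the row before left it, along the tool's axes as they then stand; what a row does not reach is not made up. A row lasts 1/10 s, in which the tool goes at most 50 mm and 8.59 degrees, less where a joint would pass 70% of its speed; a pose out of reach is approached as far as the arm can. A call is refused whole if a number of a shift passes 5 or a number of a turn 0.15, either way. A call with a gripper value outside its range is refused whole. The fingers move at their own pace and stop on an object; "newtons" is the grip in N (left out, the last holds). Time passes only in rows, so rows that do not move let the fingers close, or fill a call up. It gives the time, the measured TCP pose, the force, the opening and the grip force at its end, in the units of the state.
- ctrl.read_state(): the state, without advancing time (a new reading comes with each control period).
- cams.read_camera(name): name is "scene" or "side" or "wrist"; returns the picture (480x640x3 uint8, red, green, blue); there is no depth.
- cams.camera_info(name): a dict with "mtx" (3x3 intrinsics, pixels), "cam_to_world" (4x4, takes a point from camera to world coordinates). Camera axes: x right, y down, z forward; pixel columns grow to the right and rows downward; lengths in m; the calibration is good to about 2 mm. A picture is of the moment at which its call begins: read the wrist's pose just before it. camera_info takes no time and is no camera call; for the wrist camera it gives the pose at the moment of the call.
- ctrl.close_job(): hands the job in; it is judged then, once.
The state is a dict: "time": time; "q": joint angles; "joint_velocities": joint speeds; "effort": joint torques, N m; "ee_pos": TCP position; "orientation": TCP orientation; "force": force on the tool from outside, world axes, zero at the start; "ft_torque": the same for the moment, N m; "grip_width": finger opening in m; "grip_force": force on a finger pad.
Only numpy, scipy, OpenCV 4.12 (cv2) and the standard library are available. Lean on these libraries where they do the work, as an engineer would, in place of code of your own. Each camera call takes 0.05 s, during which the arm holds its last target. There are 200 camera calls.

### The job

Ready the photo-plate chest for inspection: first slide the barrel bolt fully home into its keeper, so that the narrow leaf is locked. Then, before touching the release slide, tug the wide cover upwards by its front tab to learn if it is caught, and if it is, push the release slide along its full travel and pull again. Raise the cover about half way (near 45 degrees) and finish while still holding it there with the gripper, since it falls shut when let go; leave the loupe, the tin and the torch where they are.

Things in the scene. Friction and masses are not known exactly. Their poses are not given: they have to be found in the camera images.
- case: Plate chest, grey box fixed to the table, 210 (its x) x 400 (its y) x 88 mm high. Origin: centre of its underside; x from its front (robot side) to its back, y to its left. Its top, all 88 mm high, has a wide aluminium cover (y -200 to -22 mm), a grey deck (y -21 to 101) and a narrow aluminium leaf (y 102 to 200). A hook hidden inside may have caught the cover, about half of the times.
- cover (a joint): Wide cover, 195 x 177 x 8 mm, 0.4 to 0.65 kg, hinged along its back edge (parallel to the chest's y). Rad: 0 shut, grows as its front rises, stop at 1.35. It falls shut when let go. Caught by the hook, it rises only about 0.045 rad (10 mm at the tab) and stops hard; not caught, it rises freely with 2 to 4 N at the tab.
- cover_tab (a point): Grip point in the steel tab at the middle of the cover's front edge: a block 18 mm wide along the chest's y, 26 mm high (13 above and below this point), reaching 45 mm out from the chest's front. The point is 29 mm out, 84 mm above the table when shut; space beside and below is free. Pinched along y it turns between the pads while the tool stays upright. Moves with the cover.
- cover_hinge (a point): Point on the cover's hinge axis (parallel to the chest's y), 84 mm above the table, level with and 224 mm behind cover_tab when shut.
- bolt (a joint): Barrel bolt on the deck, steel rod 10 mm thick, 112 mm long, along the chest's y. Metres: 0 fully withdrawn, grows as it slides to the chest's +y (left); 0.040 is the end stop, fully home through the keeper. Starts at 0 to 0.012, stays where it is left, slides with about 2 N.
- bolt_knob (a point): Centre of the bolt's round upright knob, 16 mm diameter and 20 mm high, standing on a 10 mm thick stem; this point is 128 mm above the table, 40 mm above the deck, on the rod's line; the guides beside the rod reach 22 mm above the deck. It has the chest's axes.
- keeper (a point): Middle of the keeper, a small steel arch on the narrow leaf, 8 mm long, which the rod enters; 100 mm above the table.
- release (a joint): Release slide of the hidden hook. Metres: always starts at 0, grows as it slides to the chest's +y (left), end stop at 0.026. At full travel it has pushed the hook clear, wherever the hook was; both then stay there when the slide is let go. Slides with 2.5 to 4 N.
- release_top (a point): Centre of the top face of the release slide's thumb block, dark steel, 24 mm (chest's x) x 16 mm (chest's y) x 26 mm high, on the deck near the chest's front; this point is 115 mm above the table. It has the chest's axes.
- loupe: Bystander: black loupe ring, 38 mm diameter, 34 mm high, standing on the narrow leaf near its front. Origin at the centre of its underside.
- tin: Bystander: small aluminium tin, 32 mm diameter, 18 mm high, on the deck near its back edge, behind the bolt. Origin at the centre of its underside.
- torch: Bystander: black pocket torch, 110 x 55 x 28 mm, lying on the table in front of the chest, on the left. Origin at the centre of its underside.

How it is judged:
By the outcome, as a careful person would: the job done as asked, in the order asked, and still so for the second after the job is handed in, while the arm keeps its last pose, push and grip.
It also fails if it takes over 64 s, if anything falls off the work surface, if the arm or the gripper's body presses on something with over 40 N, if the wrist force passes 120 N, or if a joint passes its speed limit or range.

## Working session

There is one attempt and no reset: what is moved stays moved. The work goes in short steps, Python scripts to look and compute and a tool call to move; the robot and the scene stay as the last step left them, time stands still between calls to the robot, and variables do not carry over. Pictures are saved under pics/ and viewed, at most 10 in all, crops included, and the job is handed in when it is done.

Besides the shell and the picture viewer there is one more tool, called after "Call:" by a JSON object that holds its "op" and its "data". servo_tool: Moves the arm, as the interface text tells. Its arguments: {"type":"object","properties":{"gripper":{"type":"array","items":{"type":"number"}},"linear":{"type":"array","items":{"type":"array","items":{"type":"number"}}},"roll":{"type":"array","items":{"type":"number"}},"newtons":{"type":"number"}},"required":["gripper","linear","roll"]}

```bash
mkdir -p pics; ls
python3 - <<'E'
from rig import ctrl,cams
import cv2
s=ctrl.read_state();print(s)
for n in("scene","side"):
    im=cams.read_camera(n);cv2.imwrite(f"pics/{n}0.png",im[:,:,::-1])
    i=cams.camera_info(n);print(n,i["mtx"],i["cam_to_world"])
E
```

```text
pics
{'time': 0.0, 'q': array([-8.25783603e-02,  1.24499632e-01,  1.65165650e+00,  1.74284528e-05,
        1.36744357e+00, -8.26102391e-02]), 'joint_velocities': array([ 0.00169389, -0.00092198,  0.00113923, -0.00040241, -0.00257249,
       -0.00150777]), 'effort': array([-6.25927078e-04, -4.17603564e+01, -3.59935069e+01,  7.73367751e-02,
        4.92534391e-02, -1.75303944e-04]), 'ee_pos': array([6.49759257e-01, 6.67183009e-06, 4.03500522e-01]), 'orientation': array([ 7.07096405e-01,  7.07116445e-01, -6.42127606e-04, -7.71238377e-04]), 'force': array([ 0.06656874, -1.06417846,  0.08571087]), 'ft_torque': array([ 0.04152394, -0.00826133, -0.02430739]), 'grip_force': 0.0, 'grip_width': 0.0951011333238842}
scene [[539.60457689   0.         321.39619426]
 [  0.         539.60457689 243.90159299]
 [  0.           0.           1.        ]] [[-0.06146979  0.80411023 -0.59129367  1.05872445]
 [ 0.99808114  0.04509921 -0.04242748  0.06422367]
 [-0.0074495  -0.59276707 -0.8053395   0.73229905]
 [ 0.          0.          0.          1.        ]]
side [[535.6764992    0.         320.40573228]
 [  0.         535.6764992  240.39094695]
 [  0.           0.           1.        ]] [[ 0.78073509 -0.45650617  0.42667885  0.22343343]
 [-0.62482988 -0.56341254  0.54051265 -0.44172489]
 [-0.00635115 -0.68859889 -0.72511463  0.74500849]
 [ 0.          0.          0.          1.        ]]
```

View pics/scene0.png

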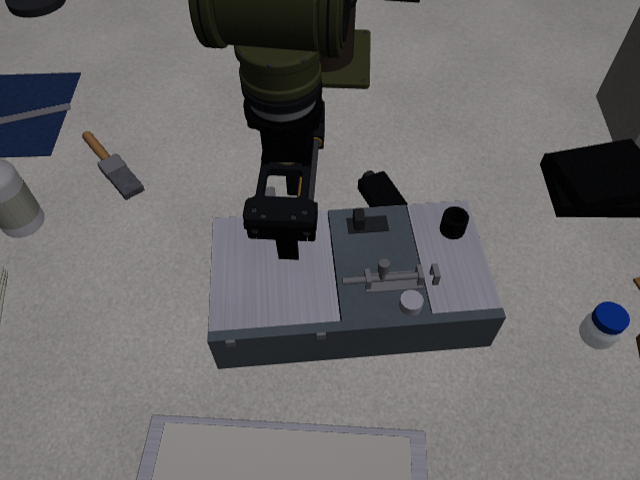

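View pics/side0.png

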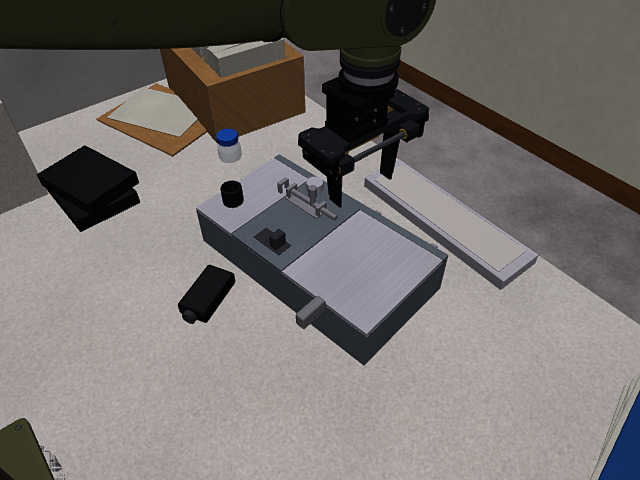

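Run:
```python
import cv2
a=cv2.imread("pics/side0.png")[150:350,190:450];cv2.imwrite("pics/sc.png",cv2.resize(a,None,fx=3,fy=3,interpolation=2))
a=cv2.imread("pics/scene0.png")[195:370,200:510];cv2.imwrite("pics/cc.png",cv2.convertScaleAbs(cv2.resize(a,None,fx=2.5,fy=2.5,interpolation=2),alpha=1.4))
```

```text
(no output)
```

View pics/sc.png

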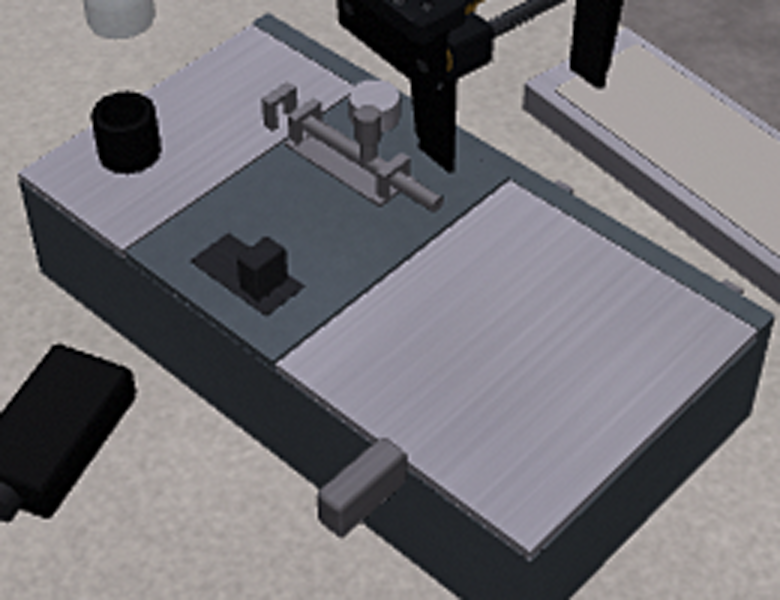

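View pics/cc.png

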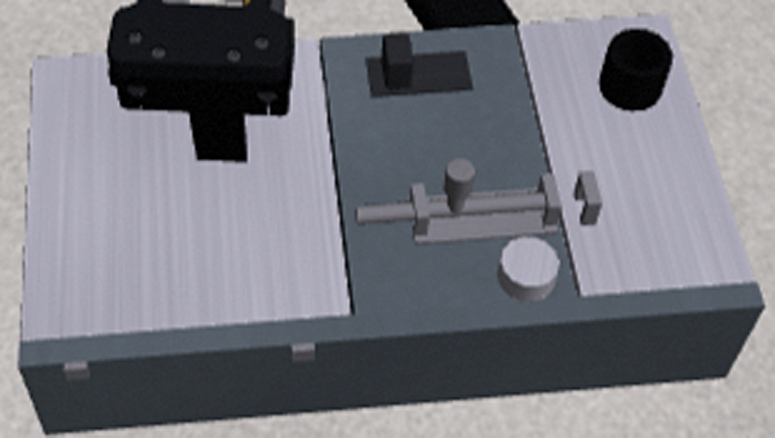

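```bash
cat > h.py <<'E'
import numpy as np
from rig import cams
def proj(n,P):
    i=cams.camera_info(n);T=np.linalg.inv(i["cam_to_world"]);p=np.atleast_2d(P)@T[:3,:3].T+T[:3,3]
    p=p@i["mtx"].T;return p[:,:2]/p[:,2:]
def ray(n,uv,z):
    i=cams.camera_info(n);T=i["cam_to_world"];d=T[:3,:3]@np.linalg.solve(i["mtx"],[*uv,1]);o=T[:3,3]
    return o+d*(z-o[2])/d[2]
S=lambda x,y:(190+x/3,150+y/3)
C=lambda x,y:(200+x/2.5,195+y/2.5)
def W(pose,p):
    x,y,t=pose;c,s=np.cos(t),np.sin(t);return np.array([x+c*p[0]-s*p[1],y+s*p[0]+c*p[1],p[2]])
E
cat > m.py <<'E'
from h import *
from scipy.optimize import least_squares
obs=[("side",S(22,177),(-.105,.2,.088)),("side",S(772,320),(.105,-.2,.088)),("side",S(262,15),(.105,.2,.088)),
("side",S(275,362),(-.105,-.0215,.088)),("side",S(530,555),(-.105,-.2,.088)),
("scene",C(20,366),(.105,-.2,.088)),("scene",C(763,306),(.105,.2,.088)),("scene",C(35,57),(-.105,-.2,.088)),("scene",C(668,14),(-.105,.2,.088)),("scene",C(322,38),(-.105,-.0215,.088))]
f=lambda p:np.concatenate([proj(n,W(p,q))[0]-u for n,u,q in obs])
r=least_squares(f,[.65,0,0],loss="soft_l1");print(r.x,f(r.x).reshape(-1,2).round(1).tolist())
p=r.x
def loc(w):
    c,s=np.cos(p[2]),np.sin(p[2]);d=w[:2]-p[:2];return np.round([c*d[0]+s*d[1],-s*d[0]+c*d[1]],4)
for nm,n,u,z in[("knob","side",S(367,113),.138),("knob","scene",C(460,166),.138),("rel","side",S(263,250),.115),("rel","scene",C(397,41),.115),("keep","side",S(280,90),.11),("rodend","scene",C(358,214),.1),("loupe","scene",C(637,45),.122)]:
    w=ray(n,u,z);print(nm,n,w.round(4),loc(w))
t=W(p,(-.134,-.111,.084));print("tab",t)
g=proj("side",[W(p,(-.150,-.111+d,.097)) for d in(.009,-.009)]);print("tab outer top side crop",((g-[190,150])*3).round())
E
python3 m.py
```

```text
[0.61936554 0.07235878 0.14644085] [[-2.3, -2.0], [0.7, -1.6], [1.6, -0.8], [-0.9, 0.0], [-0.0, -0.6], [-1.4, -0.0], [0.8, -0.1], [-1.8, -0.3], [0.5, -1.0], [-1.2, -0.8]]
knob side [0.6481 0.1174 0.138 ] [0.035  0.0403]
knob scene [0.6466 0.1181 0.138 ] [0.0337 0.0413]
rel side [0.5496 0.0846 0.115 ] [-0.0673  0.0223]
rel scene [0.5425 0.0835 0.115 ] [-0.0744  0.0222]
keep side [0.6397 0.1935 0.11  ] [0.0378 0.1169]
rodend scene [0.6558 0.0649 0.1   ] [ 0.035  -0.0126]
loupe scene [0.5437 0.2235 0.122 ] [-0.0528  0.1605]
tab [ 0.50299668 -0.05700617  0.084     ]
tab outer top side crop [[319. 486.]
 [346. 506.]]
```

Call:
{"op": "servo_tool", "data": {"gripper": [1,1,1,1,1,1,1,1], "linear": [[3,-0.05,0],[3,-0.05,0],[3,-0.05,0],[2.8,-0.05,0],[0,0,0],[0,0,0],[0,0,0],[0,0,0]], "roll": [0,0,0,0,0.149,0.149,0.149,0.149], "newtons": 20}}

```text
time: 0.9
ee_pos: [0.6478, 0.1182, 0.404]
orientation: [0.885, 0.466, -0.001, -0.0]
force: [-0.5, 0.0, 0.9]
grip_width: 0.0952
grip_force: 0.0
```

Call:
{"op": "servo_tool", "data": {"gripper": [0.5,0.5,0.5,0.5,0.5,0.5,0.5,0.5], "linear": [[0,0,0],[0,0,0],[0,0,0],[0,0,0],[0,0,0],[0,0,0],[0,0,0],[0,0,0]], "roll": [0.149,0.149,0.149,0.149,0.149,0.083,0,0]}}

```text
time: 1.7
ee_pos: [0.6479, 0.118, 0.4043]
orientation: [0.997, 0.074, -0.0, 0.0]
force: [0.7, 0.5, -0.7]
grip_width: 0.0477
grip_force: 0.0
```

```bash
cat >> h.py <<'E'
from scipy.spatial.transform import Rotation as R
def off(xy,z=None):
    from rig import ctrl
    s=ctrl.read_state();Rm=R.from_quat(s["orientation"]);d=np.array([xy[0],xy[1],s["ee_pos"][2] if z is None else z])-s["ee_pos"]
    print("t",round(s["time"],2),"pos",s["ee_pos"].round(4),"tool x yaw",np.arctan2(*Rm.as_matrix()[[1,0],0]).round(4),"tilt",Rm.as_matrix()[:,2].round(3),"shift cm",(Rm.inv().apply(d)*100).round(2),"F",s["force"].round(1),"q",s["q"].round(2),"w",s["grip_width"],s["grip_force"])
E
python3 - <<'E'
from h import *
import cv2
off((.6473,.1178),.306)
im=cams.read_camera("wrist");cv2.imwrite("pics/w1.png",im[:,:,::-1])
P=(.61937,.07236,.14644)
for l in[(.0345,.041,.138),(-.071,.022,.115),(-.105,-.0215,.088)]: print(proj("wrist",W(P,l)).round())
E
```

```text
t 1.7 pos [0.6479 0.118  0.4043] tool x yaw 0.1486 tilt [-0.001 -0.    -1.   ] shift cm [-0.05  0.01  9.83] F [ 0.7  0.5 -0.7] q [ 0.1   0.14  1.63 -0.    1.37  1.52] w 0.0476588370634073 0.0
[[321. 261.]]
[[347. 390.]]
[[397. 408.]]
```

View pics/w1.png

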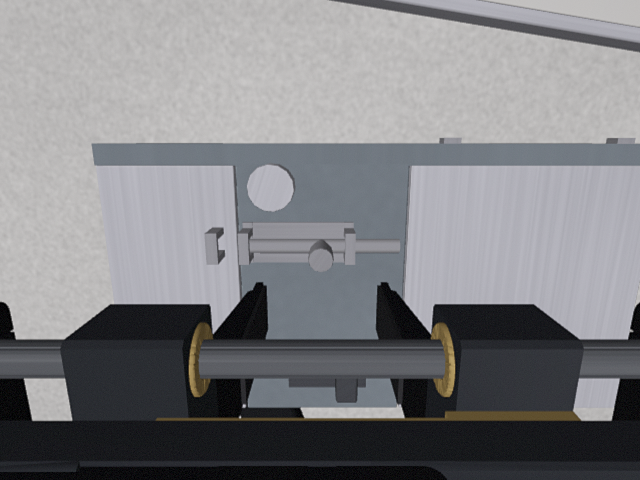

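Call:
{"op": "servo_tool", "data": {"gripper": [0.5,0.5,0.5,0.5,0.5,0.5,0.5,0.5], "linear": [[0,0,1.5],[0,0,1.5],[0,0,1.5],[0,0,1.5],[0,0,1.5],[0,0,1.5],[0,0,0.8],[0,0,0]], "roll": [0,0,0,0,0,0,0,0]}}

```text
time: 2.55
ee_pos: [0.6475, 0.1179, 0.3046]
orientation: [0.997, 0.073, -0.002, 0.0]
force: [-0.5, 0.7, -0.1]
grip_width: 0.0476
grip_force: 0.0
```

Call:
{"op": "servo_tool", "data": {"gripper": [0.1,0.1,0.1,0.1,0.1,0.1,0.1,0.1], "linear": [[0,0,0],[0,0,0],[0,0,0],[0,0,0],[0,0,0],[0,0,0],[0,0,0],[0,0,0]], "roll": [0,0,0,0,0,0,0,0]}}

```text
time: 3.35
ee_pos: [0.6481, 0.1181, 0.3074]
orientation: [0.997, 0.073, 0.0, -0.0]
force: [-0.2, 0.3, 3.2]
grip_width: 0.0154
grip_force: 20.0
```

Call:
{"op": "servo_tool", "data": {"gripper": [0.1,0.1,0.1,0.1,0.1,0.1,0.1,0.1], "linear": [[0,-0.4,0],[0,-0.4,0],[0,-0.4,0],[0,-0.4,0],[0,-0.4,0],[0,-0.4,0],[0,-0.3,0],[0,0,0]], "roll": [0,0,0,0,0,0,0,0]}}

```text
time: 4.15
ee_pos: [0.6441, 0.1454, 0.3074]
orientation: [0.997, 0.074, 0.0, -0.0]
force: [-0.1, 0.1, 5.6]
grip_width: 0.0156
grip_force: 20.0
```

Call:
{"op": "servo_tool", "data": {"gripper": [0.1,0.1,0.1,0.1,0.1,0.1,0.1,0.1], "linear": [[0,-0.1,0],[0,-0.1,0],[0,-0.1,0],[0,-0.1,0],[0,-0.1,0],[0,-0.1,0],[0,0,0],[0,0,0]], "roll": [0,0,0,0,0,0,0,0]}}

```text
time: 4.95
ee_pos: [0.6433, 0.151, 0.3073]
orientation: [0.997, 0.073, 0.0, -0.0]
force: [-0.3, -3.2, 5.5]
grip_width: 0.0156
grip_force: 20.0
```

Call:
{"op": "servo_tool", "data": {"gripper": [0.1,0.1,0.1,0.1,0.1,0.1,0.1,0.1], "linear": [[0,-0.1,0],[0,-0.1,0],[0,-0.1,0],[0,-0.1,0],[0,-0.1,0],[0,0,0],[0,0,0],[0,0,0]], "roll": [0,0,0,0,0,0,0,0]}}

```text
time: 5.75
ee_pos: [0.6427, 0.1549, 0.3074]
orientation: [0.997, 0.073, 0.0, 0.001]
force: [0.4, -5.1, 6.6]
grip_width: 0.0154
grip_force: 20.0
```

Call:
{"op": "servo_tool", "data": {"gripper": [0.1,0.1,0.1,0.1,0.1,0.1,0.1,0.1], "linear": [[0,-0.1,0],[0,-0.1,0],[0,-0.1,0],[0,-0.1,0],[0,-0.1,0],[0,0,0],[0,0,0],[0,0,0]], "roll": [0,0,0,0,0,0,0,0]}}

```text
time: 6.55
ee_pos: [0.6426, 0.1568, 0.3073]
orientation: [0.997, 0.073, 0.0, 0.006]
force: [0.5, -18.6, 5.3]
grip_width: 0.0158
grip_force: 20.0
```

Call:
{"op": "servo_tool", "data": {"gripper": [0.1,0.1,0.1,0.1,0.1,0.1,0.1,0.1], "linear": [[0,-0.1,0],[0,-0.1,0],[0,0,0],[0,0,0],[0,0,0],[0,0,0],[0,0,0],[0,0,0]], "roll": [0,0,0,0,0,0,0,0]}}

```text
time: 7.35
ee_pos: [0.6425, 0.1576, 0.3073]
orientation: [0.997, 0.073, 0.0, 0.007]
force: [1.1, -23.5, 6.5]
grip_width: 0.0156
grip_force: 20.0
```

Call:
{"op": "servo_tool", "data": {"gripper": [0.1,0.1,0.1,0.1,0.3,0.5,0.5,0.5], "linear": [[0,0.15,0],[0,0.15,0],[0,0.15,0],[0,0,0],[0,0,0],[0,0,0],[0,0,0],[0,0,0]], "roll": [0,0,0,0,0,0,0,0]}}

```text
time: 8.15
ee_pos: [0.6416, 0.1586, 0.3057]
orientation: [0.997, 0.074, -0.001, -0.0]
force: [-0.0, 0.3, -0.3]
grip_width: 0.0423
grip_force: 0.0
```

Call:
{"op": "servo_tool", "data": {"gripper": [0.5,0.5,0.5,0.5,0.5,0.5,0.5,0.5], "linear": [[0,0,-2],[0,0,-2],[0,0,-2],[0,0,-2],[-2,0,0],[-3,0,0],[-2.5,0,0],[0,0,0]], "roll": [0,0,0,0,0,0,0,0]}}

```text
time: 8.95
ee_pos: [0.5657, 0.1474, 0.3861]
orientation: [0.997, 0.074, -0.001, -0.0]
force: [1.0, -1.0, -0.6]
grip_width: 0.0473
grip_force: 0.0
```

Run:
```python
from h import *
import cv2
off((.5030,-.0570),.255)
im=cams.read_camera("wrist")[:,:,::-1]
P=(.61937,.07236,.14644)
b=proj("wrist",[W(P,(.0345,.041+d,.138)) for d in(.028,.036,.04)]);print(b.round(1))
x,y=b[2].astype(int);x0,y0=max(x-100,0),max(y-70,0);print(x0,y0)
cv2.imwrite("pics/w2.png",cv2.resize(im[y0:y0+150,x0:x0+200],None,fx=4,fy=4,interpolation=2))
```

```text
t 8.95 pos [0.5657 0.1474 0.3861] tool x yaw 0.1477 tilt [-0.002  0.    -1.   ] shift cm [-9.19 19.3  13.12] F [ 1.  -1.  -0.6] q [ 0.16 -0.01  1.82  0.    1.33  1.59] w 0.04733429495886883 0.0
[[345.5 133.1]
 [330.4 133.1]
 [322.9 133.1]]
222 63
```

View pics/w2.png

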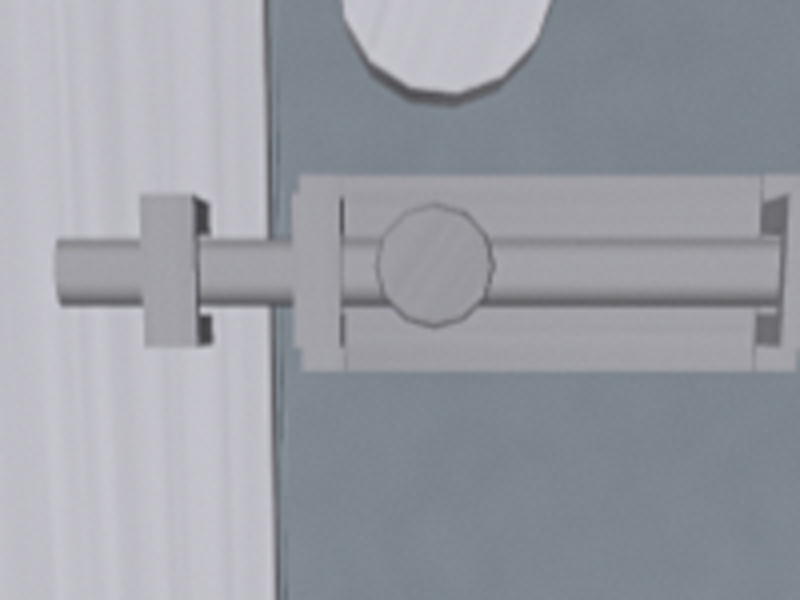

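Call:
{"op": "servo_tool", "data": {"gripper": [0.5,0.5,0.5,0.5,0.5,0.5,0.5,0.5], "linear": [[-1,2,0],[-1.5,3,0],[-1.5,3,0],[-1.5,3,0],[-1.5,3,0],[-1.2,3,0],[-1,2.3,0],[0,0,0]], "roll": [0,0,0,0,0,0,0,0]}}

```text
time: 9.8
ee_pos: [0.5054, -0.0594, 0.3869]
orientation: [0.997, 0.072, 0.0, 0.0]
force: [-0.4, 0.4, -0.2]
grip_width: 0.0477
grip_force: 0.0
```

Run:
```python
from h import *
import cv2
off((.5030,-.0570),.255)
im=cams.read_camera("side")[:,:,::-1]
cv2.imwrite("pics/s3.png",cv2.resize(im[200:400,230:430],None,fx=3,fy=3,interpolation=2))
```

```text
t 9.8 pos [ 0.5054 -0.0594  0.3869] tool x yaw 0.1433 tilt [ 0. -0. -1.] shift cm [-0.21 -0.28 13.19] F [-0.4  0.4 -0.2] q [-0.22 -0.18  1.98 -0.    1.34  1.21] w 0.04769177718410763 0.0
```

View pics/s3.png

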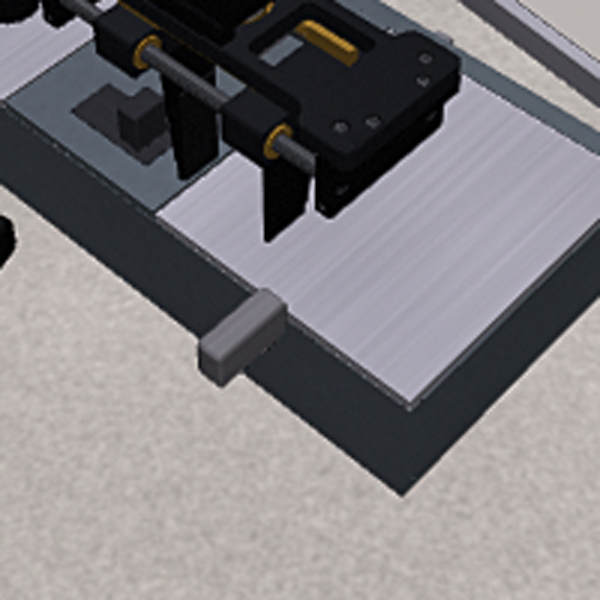

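Call:
{"op": "servo_tool", "data": {"gripper": [0.5,0.5,0.5,0.5,0.5,0.5,0.5,0.5], "linear": [[-0.2,-0.25,2],[0,0,2],[0,0,2],[0,0,2],[0,0,2],[0,0,2],[0,0,1.1],[0,0,0]], "roll": [0,0,0,0,0,0,0,0]}}

```text
time: 10.65
ee_pos: [0.5025, -0.0543, 0.2539]
orientation: [0.997, 0.074, -0.002, -0.001]
force: [-1.0, -0.9, 0.5]
grip_width: 0.0471
grip_force: 0.0
```

Call:
{"op": "servo_tool", "data": {"gripper": [0.1,0.1,0.1,0.1,0.1,0.1,0.1,0.1], "linear": [[0,0,0],[0,0,0],[0,0,0],[0,0,0],[0,0,0],[0,0,0],[0,0,0],[0,0,0]], "roll": [0,0,0,0,0,0,0,0], "newtons": 30}}

```text
time: 11.45
ee_pos: [0.5031, -0.056, 0.2566]
orientation: [0.997, 0.073, 0.001, 0.001]
force: [0.7, -5.9, -0.0]
grip_width: 0.0179
grip_force: 30.0
```

Call:
{"op": "servo_tool", "data": {"gripper": [0.1,0.1,0.1,0.1,0.1,0.1,0.1,0.1], "linear": [[0,0,-0.2],[0,0,-0.2],[0,0,-0.2],[0,0,-0.2],[0,0,-0.2],[0,0,-0.2],[0,0,-0.2],[0,0,-0.2]], "roll": [0,0,0,0,0,0,0,0]}}

```text
time: 12.25
ee_pos: [0.5033, -0.056, 0.2722]
orientation: [0.997, 0.073, 0.002, 0.001]
force: [5.4, -5.3, -4.0]
grip_width: 0.0177
grip_force: 30.0
```

Call:
{"op": "servo_tool", "data": {"gripper": [0.1,0.1,0.1,0.1,0.1,0.1,0.1,0.1], "linear": [[0.02,0,-0.2],[0.02,0,-0.2],[0.02,0,-0.2],[0.02,0,-0.2],[0.02,0,-0.2],[0.02,0,-0.2],[0.03,0,-0.2],[0,0,0]], "roll": [0,0,0,0,0,0,0,0]}}

```text
time: 13.05
ee_pos: [0.5047, -0.0558, 0.2861]
orientation: [0.997, 0.073, 0.001, 0.001]
force: [4.5, -4.9, -5.6]
grip_width: 0.0177
grip_force: 30.0
```

Run:
```python
from h import *
import cv2
off((.5030,-.0570),.255)
im=cams.read_camera("side")[:,:,::-1]
cv2.imwrite("pics/s4.png",cv2.resize(im[170:400,190:450],None,fx=2.6,fy=2.6,interpolation=2))
```

```text
t 13.05 pos [ 0.5047 -0.0558  0.2861] tool x yaw 0.1469 tilt [ 0.003 -0.003 -1.   ] shift cm [-0.19  0.09  3.11] F [ 4.5 -4.9 -5.6] q [-0.22 -0.09  2.07 -0.    1.15  1.21] w 0.017716419563527954 29.999617338180542
```

View pics/s4.png

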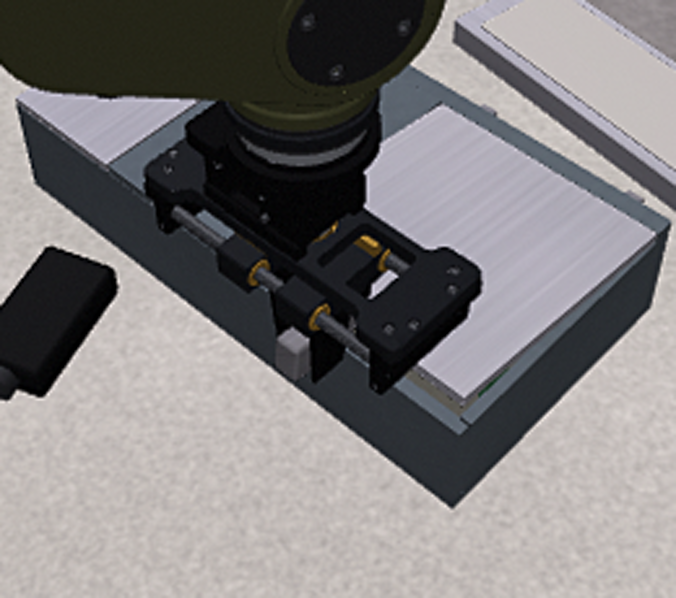

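Call:
{"op": "servo_tool", "data": {"gripper": [0.1,0.1,0.1,0.1,0.1,0.1,0.1,0.1], "linear": [[0.15,0,-0.9],[0.18,0,-0.9],[0.21,0,-0.89],[0.25,0,-0.88],[0.28,0,-0.87],[0.32,0,-0.86],[0.35,0,-0.84],[0.39,0,-0.83]], "roll": [0,0,0,0,0,0,0,0]}}

```text
time: 13.9
ee_pos: [0.5253, -0.0527, 0.355]
orientation: [0.997, 0.073, -0.0, 0.001]
force: [3.7, -5.7, -5.5]
grip_width: 0.0178
grip_force: 30.0
```

Call:
{"op": "servo_tool", "data": {"gripper": [0.1,0.1,0.1,0.1,0.1,0.1,0.1,0.1], "linear": [[0.42,0,-0.81],[0.45,0,-0.79],[0.49,0,-0.77],[0.52,0,-0.75],[0.55,0,-0.73],[0.58,0,-0.71],[0.61,0,-0.68],[0.62,0,-0.66]], "roll": [0,0,0,0,0,0,0,0]}}

```text
time: 14.7
ee_pos: [0.5671, -0.0466, 0.413]
orientation: [0.997, 0.073, -0.002, 0.001]
force: [2.1, -5.5, -6.4]
grip_width: 0.0177
grip_force: 30.0
```

Call:
{"op": "servo_tool", "data": {"gripper": [0.1,0.1,0.1,0.1,0.1,0.1,0.1,0.1], "linear": [[0,0,0],[0,0,0],[0,0,0],[0,0,0],[0,0,0],[0,0,0],[0,0,0],[0,0,0]], "roll": [0,0,0,0,0,0,0,0]}}

```text
time: 15.5
ee_pos: [0.5672, -0.0466, 0.4138]
orientation: [0.997, 0.073, 0.0, 0.001]
force: [2.1, -4.9, -4.2]
grip_width: 0.0179
grip_force: 30.0
```

Run:
```python
from h import *
import cv2
off((.5030,-.0570),.255)
a=cams.read_camera("side")[120:400,130:450,::-1]
b=cams.read_camera("scene")[120:400,190:510,::-1]
cv2.imwrite("pics/f5.png",cv2.resize(cv2.hconcat([a.copy(),b.copy()]),None,fx=1.25,fy=1.25,interpolation=2))
```

```text
t 15.5 pos [ 0.5672 -0.0466  0.4138] tool x yaw 0.1463 tilt [ 0.    -0.002 -1.   ] shift cm [-6.51  0.06 15.87] F [ 2.1 -4.9 -4.2] q [-0.18 -0.06  1.82 -0.    1.38  1.25] w 0.017860756653235485 29.997772872447968
```

View pics/f5.png

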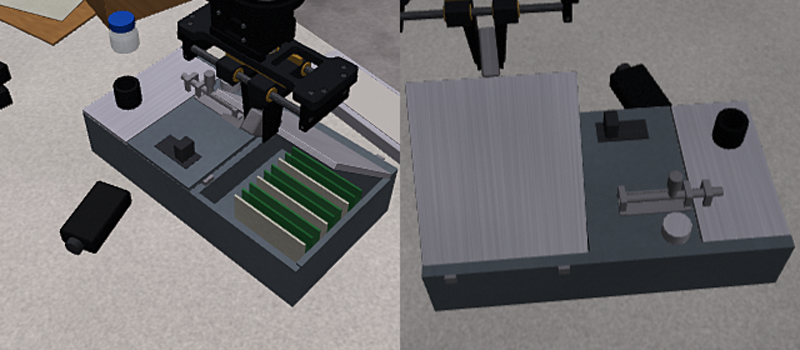

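```bash
python3 -c "
from rig import ctrl;print(ctrl.close_job())"
```

```text
the job is handed in; nothing more can be done
None
```

The bolt is home against its stop through the keeper; the cover came up freely when tugged, so I left the release slide alone, and the gripper now holds the cover at about 45°, with the job handed in at about 15.5 s.

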